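Pack the titration caddy

ROBOT

A 7-joint arm with a two-finger parallel gripper is mounted at the origin on a cart in front of the work surface, level with it; the furniture and walls round the work are solid. World frame = base frame: x ahead of the robot, y to its left, z up, the work surface at z = 0. Lengths are in m, angles in rad, forces in N, time in s.
With the tool pointing down it reaches from about 0.425 to 0.8 m from the base axis. Payload 8.3 kg.
Tool frame: the origin (TCP) lies midway between the tips of the shut fingers; the grasp point (between the pads) lies 19 mm behind it; z points along the fingers, y is the line along which they close (so a half turn about z gives the same grasp; the last joint's range is limited). The gripper opens to 85 mm and grips with 20 to 120 N. Pads are 22 mm wide; open, the fingers measure 114 mm over their backs; the gripper's body (76 mm by 85 mm) begins 54 mm behind the grasp point. The pads swing forward as they close: fully open they stand 13 mm farther back than shut.
Start: joints at [1.074, 0.383, 0.016, 1.37, -0.006, 1.388, -0.046], TCP at [0.263, -0.567, 0.231] pointing down, gripper open.
Joint ranges: [-2.95, 2.95], [-0.25, 2.06], [-1.52, 1.56], [0.18, 2.33], [-1.44, 4.58], [0.02, 2.06], [-3.01, 3.01]. Speed limits (rad/s): [2.39, 2.39, 3.01, 3.01, 3.14, 3.14, 3.14].

INTERFACE

Orientations are given as a rotation vector (axis times angle).
In Python, from plant import arm gives the robot as it stands.
- The arm moves only by the shell command python3 -m crank 'ROWS' [OPENING] [FORCE]. ROWS is JSON, a list of rows, each a list of 4 numbers: the shift along the world's x, y, z in m, then the turn about the world's z in rad. A call has 1 to 20 rows; each row is the pose to reach, as a shift and turn from the pose commanded when the call began; what a row does not reach only later rows make up. A row lasts 1/8 s, in which the tool goes at most 62.5 mm and 10.7 degrees, less where a joint would pass 70% of its speed; a pose out of reach is approached as far as the arm can. A call with a gripper value outside its range is refused whole. OPENING is the opening, from -1 (shut) to 1 (fully open), so that 0 is half open, set as the call begins (- or left out, the last holds). The fingers move at their own pace and stop on an object; FORCE is the grip in N (left out, the last holds). Time passes only in rows, so rows that repeat a pose let the fingers close. It gives the time, the measured TCP pose, the force, the opening and the grip force at its end, in the units of the state.
- arm.get_obs(): the state, without advancing time (a new reading comes with each control period).
- arm.read_camera(name): name is "scene" or "top"; returns the picture (480x640x3 uint8, red, green, blue); there is no depth.
- arm.camera_params(name): a dict with "camera_matrix" (3x3 intrinsics, pixels), "k1" (the pictures are not rectified: a ray, as slopes to the right and down, at radius r is drawn at 1 + k1 r^2 times it, then the intrinsics apply), "R" (3x3) and "t" (3): a world point X has camera coordinates R X + t. Camera axes: x right, y down, z forward; pixel columns grow to the right and rows downward; lengths in m; the calibration is good to about 2 mm. A picture is of the moment at which its call begins. camera_params takes no time and is no camera call.
- arm.close_job(): hands the job in; it is judged then, once.
The state is a dict: "clock": time; "joint_pos": joint angles; "qd": joint speeds; "joint_efforts": joint torques, N m; "position": TCP position; "orientation": TCP orientation; "ft_force": force on the tool from outside, world axes, zero at the start; "ft_torque": the same for the moment, N m; "width": finger opening in m; "grasp_force": force on a finger pad.
Only numpy, scipy, OpenCV 4.12 (cv2) and the standard library are available. Lean on these libraries where they do the work, as an engineer would, in place of code of your own. Each camera call takes 0.05 s, during which the arm holds its last target. There are 200 camera calls.

TASK

Pack the caddy for the next titration: stand the short amber bottle in the square well, stand the smaller of the two beakers in the round well, and lay the longer stir bar flat in the oblong dish, along the dish's length and near its middle. Set the bottle and the beaker down upright without tipping them over. The tall amber bottle, the larger beaker and the shorter stir bar do not belong in it: leave them where they are.

Things in the scene. Friction and masses are not known exactly. Their poses are not given: they have to be found in the camera images.
- caddy: Low dark steel tray, 118 mm (x) by 300 mm (y) by 16 mm high, with a steel carrying loop folded out at each short end (loops reach 176 mm from the centre, 24 mm high). Fixed to the worktop. Origin: centre of its underside; z up, y along its length. Three white inserts stand in a row along its y axis, at y = -95, 0 and +95 mm, in an order that changes.
- round_well: White insert with a round ring wall, on a 78 mm square foot: outer diameter 72 mm, inner diameter 64 mm, floor 4 mm thick, rim 22 mm above its underside. Its place among the three in the caddy's row changes. Fixed. Origin: centre of its underside, which is 4 mm above the worktop (on the caddy's floor); z up; its x axis is parallel to the caddy's x axis.
- square_well: White insert with a square wall, on a 78 mm square foot: outer 64 mm, inner 56 mm square, floor 4 mm thick, rim 22 mm above its underside. Its place among the three in the caddy's row changes. Fixed. Origin: centre of its underside, which is 4 mm above the worktop (on the caddy's floor); z up; its x axis is parallel to the caddy's x axis.
- oblong_dish: White shallow oblong dish, outer 98 mm long (its x) by 58 mm wide (its y), inner 92 by 52 mm, floor 4 mm thick, rim 8 mm above its underside. Its place among the three in the caddy's row changes. Fixed. Origin: centre of its underside, which is 4 mm above the worktop (on the caddy's floor); z up; its x axis (the long one) runs across the caddy, parallel to the caddy's x axis.
- small_bottle: The short amber bottle with a black cap: 84 mm tall; the round body is 37 mm in diameter up to 54 mm height, the cap 26 mm in diameter from 63 mm height. About 75 g. Stands upright. Origin: centre of its underside; z up.
- tall_bottle: Look-alike: the tall amber bottle with a black cap, 51 mm in diameter, 159 mm tall. Stands upright; origin: centre of its underside; z up. Does not belong in the caddy.
- small_beaker: The smaller of the two glass beakers standing on the worktop in front of the robot: body 40 mm in diameter, rim 44 mm (47 mm along its y axis, over the spout), 56 mm tall, open on top. About 35 g. Stands upright. Origin: centre of its underside; z up.
- large_beaker: Look-alike: the larger of the two glass beakers in front of the robot, 54 mm over the rim (56 mm with the spout), 68 mm tall. Stands upright; origin: centre of its underside; z up. Does not belong in the caddy.
- long_bar: The longer white stir bar, 40 mm long (along its own y), 8 mm wide and 8 mm high, lying on the worktop. 12 g. Origin: centre of its underside; z up.
- short_bar: Look-alike: the shorter white stir bar, 22 mm long (along its own y), 8 mm wide and high, lying on the worktop in front of the robot. Origin: centre of its underside; z up. Does not belong in the caddy.

How it is judged:
By the outcome, as a careful person would: the job done as asked, in the order asked, and still so for the second after the job is handed in, with the robot touching nothing.
It also fails if it takes over 109 s, if anything falls off the work surface, if the arm or the gripper's body presses on something with over 40 N, if the wrist force passes 120 N, or if a joint passes its speed limit or range.

## Working session

There is one attempt and no reset: what is moved stays moved. The work goes in short steps, Python scripts to look and compute and a shell command to move; the robot and the scene stay as the last step left them, time stands still between calls to the robot, and variables do not carry over. Pictures are saved under pics/ and viewed, at most 14 in all, crops included, and the job is handed in when it is done.

```bash
ls; mkdir -p pics
python3 - <<'E'
from plant import arm
import cv2
for n in("scene","top"):
    cv2.imwrite(f"pics/{n}0.png",arm.read_camera(n)[:,:,::-1])
    p=arm.camera_params(n);print(n,p, -p["R"].T@p["t"])
o=arm.get_obs();print(o)
E
```

```text
pics
scene {'camera_matrix': array([[574.73537712,   0.        , 313.4413502 ],
       [  0.        , 574.73537712, 237.65720315],
       [  0.        ,   0.        ,   1.        ]]), 'k1': -0.010862333050146479, 'R': array([[-0.89384043, -0.44805048,  0.01732222],
       [-0.34091033,  0.6539914 , -0.67533355],
       [ 0.29125493, -0.60954575, -0.73730899]]), 't': array([0.45432957, 0.21484587, 1.2451134 ])} [0.11669589 0.82200881 1.05525592]
top {'camera_matrix': array([[585.3720299 ,   0.        , 309.82323385],
       [  0.        , 585.3720299 , 247.26839214],
       [  0.        ,   0.        ,   1.        ]]), 'k1': -0.17829814569164493, 'R': array([[ 0.01232133, -0.99990103,  0.00679138],
       [-0.99419336, -0.01297654, -0.10682305],
       [ 0.1069006 , -0.00543574, -0.99425485]]), 't': array([0.01548948, 0.50977678, 1.26963485])} [0.37090112 0.0290045  1.31669133]
{'clock': 0.1, 'joint_pos': array([ 1.07408526,  0.38419219,  0.01633018,  1.37104921, -0.00631491,
        1.38816931, -0.04652523]), 'qd': array([-0.00085786, -0.00272755,  0.00070619, -0.00323121,  0.00081808,
       -0.00236777,  0.00052166]), 'joint_efforts': array([ 3.59730067e-03, -6.29127932e+01,  8.47824533e-01, -3.72756422e+01,
        1.67989073e-02,  1.04231288e-02,  9.29699070e-06]), 'position': array([ 0.26258367, -0.56667333,  0.23035466]), 'orientation': array([-3.06626358e+00, -6.75843901e-01,  5.90537215e-04]), 'ft_force': array([-0.78919837,  0.09565331, -0.73942657]), 'ft_torque': array([-0.0035417 , -0.00592795, -0.03765816]), 'grasp_force': 0.0, 'width': 0.08501775726415738}
```

View pics/scene0.png

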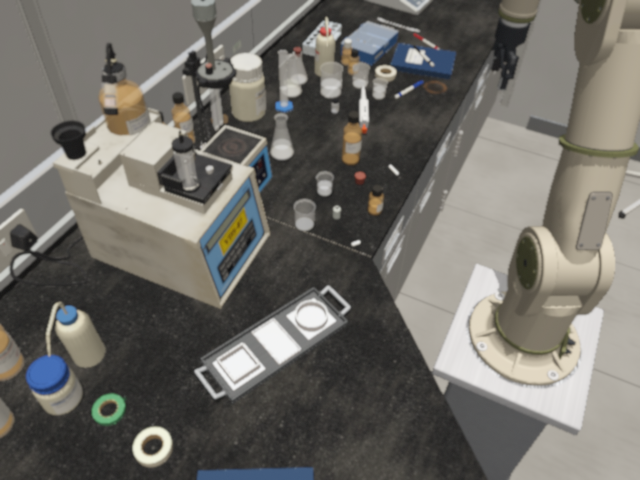

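View pics/top0.png

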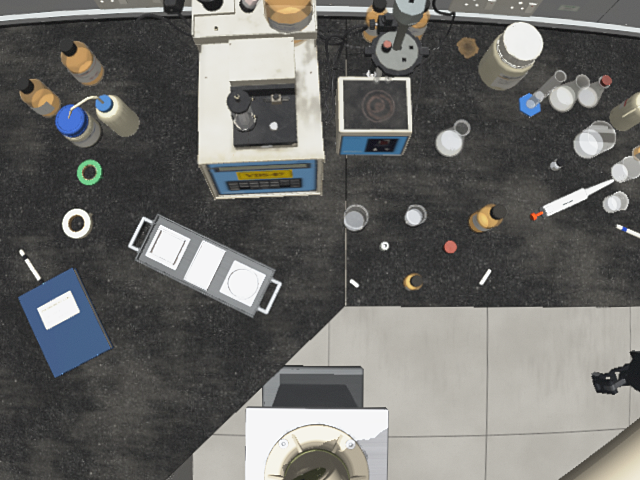

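The scene view shows the caddy at (275,342) and the small objects around (300–400,150–245). In the top view the square well is at (167,247), the dish at (206,264) and the round well at (243,284). The short bottle is at (412,281), the small beaker at (415,215), the long bar at (485,277), and the look-alikes are at (355,218), (354,283) and (486,218).

```bash
cat > h.py <<'E'
from plant import arm
import numpy as np,cv2
def ray(n,uv):
    p=arm.camera_params(n);K=p["camera_matrix"];k=p["k1"]
    d=cv2.undistortPoints(np.array([[uv]],float),K,np.array([k,0,0,0.]))[0,0]
    return -p["R"].T@p["t"], p["R"].T@np.array([d[0],d[1],1.])
def plane(n,uv,z):
    c,d=ray(n,uv);return c+d*(z-c[2])/d[2]
def proj(n,X):
    p=arm.camera_params(n);r,_=cv2.Rodrigues(p["R"])
    return cv2.projectPoints(np.array([X],float),r,p["t"],p["camera_matrix"],np.array([p["k1"],0,0,0.]))[0][0,0]
def blobs(m,off,amin=15):
    cs,_=cv2.findContours(m.astype(np.uint8),cv2.RETR_EXTERNAL,cv2.CHAIN_APPROX_NONE)
    return [((np.array(r[0])+off),r[1],r[2],cv2.contourArea(c)) for c in cs if cv2.contourArea(c)>=amin for r in[cv2.minAreaRect(c)]]
E
python3 - <<'E'
from h import *
t=cv2.imread("pics/top0.png");s=cv2.imread("pics/scene0.png")
# white bars / inserts
m=(t.min(2)>170)
for name,(x0,y0,x1,y1) in dict(caddy=(125,205,290,325),short=(345,270,370,295),long=(470,262,500,292)).items():
    for c,w,a,A in blobs(m[y0:y1,x0:x1],(x0,y0),12): print(name,c.round(1),np.round(w,1),round(a,1),A,plane("top",c,.008 if name!="caddy" else .01).round(4))
g=np.vstack([np.hstack([cv2.resize(t[195:305,340:500],None,fx=4,fy=4,interpolation=cv2.INTER_CUBIC)])])
cv2.imwrite("pics/t1.png",g[:, :])
cv2.imwrite("pics/t2.png",cv2.resize(t[205:325,125:285],None,fx=4,fy=4,interpolation=cv2.INTER_CUBIC))
cv2.imwrite("pics/s1.png",cv2.resize(s[135:255,280:420],None,fx=5,fy=5,interpolation=cv2.INTER_CUBIC))
E
```

```text
caddy [269.3 296. ] [10.9 34.5] 24.1 106.0 [0.4009 0.1108 0.01  ]
caddy [242.1 282.9] [35.8 36. ] 25.6 1225.5 [0.4294 0.1723 0.01  ]
caddy [204.2 264.6] [25.9 44.7] 26.6 1105.0 [0.4691 0.2589 0.01  ]
caddy [167.5 247. ] [34.  35.3] 26.6 1143.0 [0.5078 0.3443 0.01  ]
caddy [140.  233.5] [11.2 34. ] 26.6 107.5 [0.5379 0.4098 0.01  ]
short [353.8 282.7] [9.4 3.6] 38.7 25.5 [ 0.433  -0.0776  0.008 ]
long [485.1 276.6] [ 3.6 16.9] 33.7 47.0 [ 0.4496 -0.3786  0.008 ]
```

View pics/t1.png

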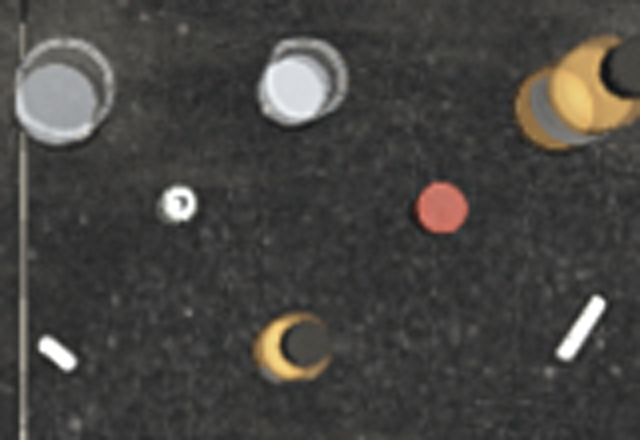

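View pics/t2.png

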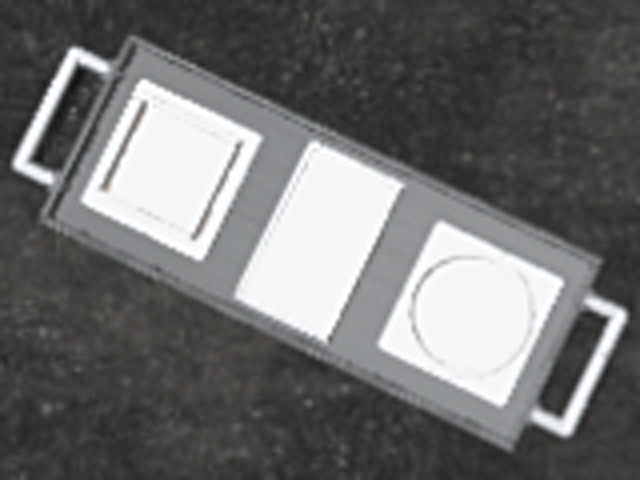

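View pics/s1.png

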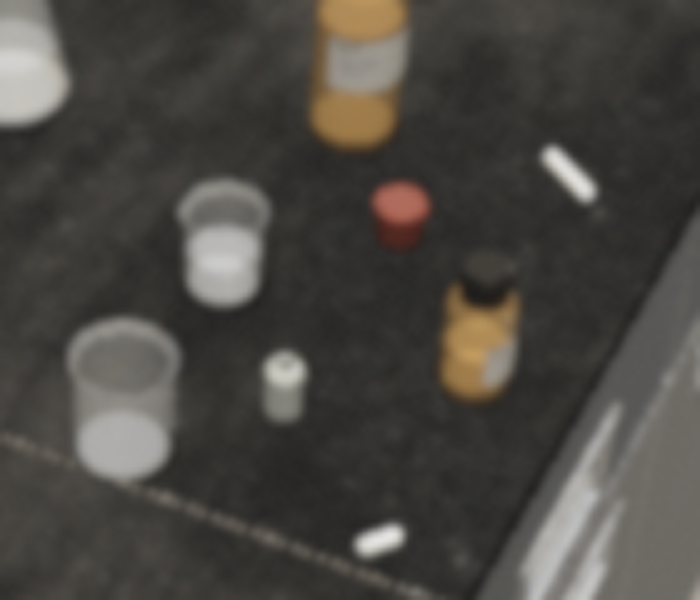

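Crops: the short bottle's cap is centred at top (416,280). The small beaker's rim is at (416,214) and its filled floor at (413.5,217). The caddy row from lower right is round, dish, square, with no mix-up between the bars.

Run:
```python
from h import *
T=lambda u,v:((u+.5)/4-.5+340,(v+.5)/4-.5+195)
S=lambda u,v:((u+.5)/5-.5+280,(v+.5)/5-.5+135)
def tri(a,b):
    c1,d1=ray("top",a);c2,d2=ray("scene",b)
    s=np.linalg.lstsq(np.c_[d1,-d2],c2-c1,rcond=None)[0];p,q=c1+s[0]*d1,c2+s[1]*d2
    return ((p+q)/2).round(4),np.linalg.norm(p-q).round(4)
print("cap",plane("top",T(305,341),.084).round(4),plane("scene",S(488,266),.084).round(4),tri(T(305,341),S(488,266)))
print("bott base",plane("scene",S(474,378),.0).round(4))
print("rim",plane("top",T(307,79),.056).round(4),plane("scene",S(225,212),.056).round(4),tri(T(307,79),S(225,212)))
print("bk base",plane("top",T(295,90),.0).round(4),plane("scene",S(223,284),.0).round(4))
print("big rim",plane("top",T(65,88),.068).round(4),"tall base",plane("scene",S(355,122),0).round(4), "stopper",plane("top",T(441,208),.02).round(4),"vial",plane("top",T(180,203),.02).round(4))
# long bar
print("long",plane("scene",S(568,174),.008).round(4))
a=plane("top",T(597,300),.008);b=plane("top",T(565,357),.008);print(a,b,np.linalg.norm(a-b),np.degrees(np.arctan2(*(a-b)[1::-1])))
o=arm.get_obs();r,_=cv2.Rodrigues(o["orientation"]);print(r.round(3),"tool y angle",np.degrees(np.arctan2(r[1,1],r[0,1])))
# caddy
a=plane("top",(242.1,282.9),.012);b=plane("top",(167.5,247),.012);print(a,b,np.degrees(np.arctan2(*(b-a)[1::-1])),plane("top",(204.2,264.6),.012))
s=cv2.imread("pics/scene0.png");cv2.imwrite("pics/s2.png",cv2.resize(s[280:405,190:360],None,fx=4,fy=4,interpolation=cv2.INTER_CUBIC))
```

```text
cap [ 0.4368 -0.2036  0.084 ] [ 0.4348 -0.2055  0.084 ] (array([ 0.4355, -0.2037,  0.0854]), np.float64(0.0025))
bott base [ 0.4359 -0.2109  0.    ]
rim [ 0.5822 -0.211   0.056 ] [ 0.5819 -0.2097  0.056 ] (array([ 0.5825, -0.2113,  0.0544]), np.float64(0.0002))
bk base [ 0.585  -0.2146  0.    ] [ 0.5835 -0.2146  0.    ]
big rim [ 0.5731 -0.0766  0.068 ] tall base [ 0.5759 -0.3714  0.    ] stopper [ 0.5159 -0.2939  0.02  ] vial [ 0.5168 -0.1454  0.02  ]
long [ 0.4489 -0.3769  0.008 ]
[ 0.46559306 -0.38772403  0.008     ] [ 0.4329257  -0.36834885  0.008     ] 0.03798096455962389 -30.672394747109884
[[ 0.907  0.42  -0.001]
 [ 0.42  -0.907  0.002]
 [ 0.    -0.002 -1.   ]] tool y angle -65.14004126344213
[0.42921832 0.1720473  0.012     ] [0.50758745 0.34385481 0.012     ] 65.48013838424102 [0.46894765 0.25853483 0.012     ]
```

```bash
python3 -m crank '[[0.173,0.362,-0.08,0.7],[0.173,0.362,-0.08,0.7],[0.173,0.362,-0.08,0.7],[0.173,0.362,-0.08,0.7],[0.173,0.362,-0.08,0.7],[0.173,0.362,-0.08,0.7],[0.173,0.362,-0.08,0.7],[0.173,0.362,-0.08,0.7],[0.173,0.362,-0.08,0.7],[0.173,0.362,-0.08,0.7],[0.173,0.362,-0.08,0.7],[0.173,0.362,-0.08,0.7]]' 1 25
python3 - <<'E'
from h import *
o=arm.get_obs();print(o["clock"],o["position"],o["joint_pos"].round(2))
for n in("scene","top"):
    cv2.imwrite(f"pics/{n}1.png",arm.read_camera(n)[:,:,::-1])
s=cv2.imread("pics/scene1.png");cv2.imwrite("pics/s3.png",cv2.resize(s[80:260,270:470],None,fx=3,fy=3))
E
```

```text
clock: 1.6
position: [0.4355, -0.2056, 0.1514]
orientation: [2.651, 1.686, 0.0]
ft_force: [0.7, 0.0, -1.3]
width: 0.0855
grasp_force: 0.0
1.6 [ 0.43554908 -0.20563051  0.15135729] [ 0.69  0.15 -0.34  1.85  0.06  1.14 -0.11]
```

View pics/s3.png

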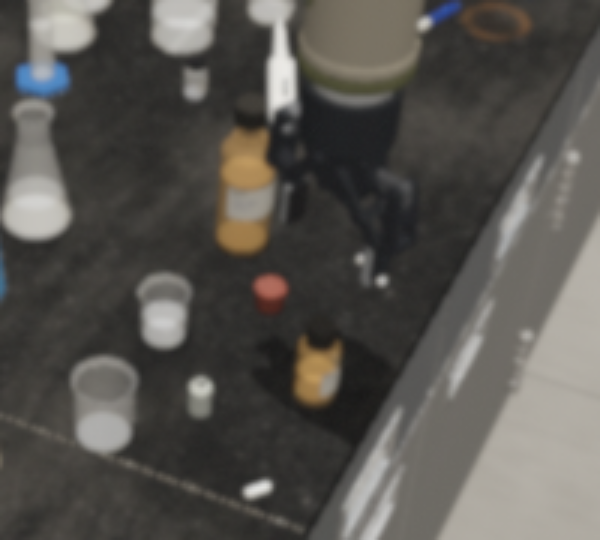

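The gripper hangs clear above the bottle, whose base is at crop (315,395). Going down and gripping.

```bash
python3 -m crank '[[0,0.001,-0.04,0],[0,0.001,-0.07,0],[0,0.001,-0.1,0],[0,0.001,-0.12,0],[0,0.001,-0.13,0],[0,0.001,-0.13,0],[0,0.001,-0.13,0]]' 1 25
python3 -m crank '[[0,0,0,0],[0,0,0,0],[0,0,0,0],[0,0,0,0],[0,0,0,0],[0,0,0,0],[0,0,0,0],[0,0,0,0]]' -1 25
```

```text
clock: 2.58
position: [0.4364, -0.2043, 0.0221]
orientation: [2.649, 1.686, 0.001]
ft_force: [0.7, 0.4, 0.8]
width: 0.0855
grasp_force: 0.0
clock: 3.58
position: [0.436, -0.2042, 0.0217]
orientation: [2.65, 1.687, 0.0]
ft_force: [-1.2, -0.0, 6.0]
width: 0.0352
grasp_force: 24.9
```

```bash
python3 -m crank '[[0,0,0.03,0],[0,0,0.06,0],[0,0,0.09,0],[0,0.01,0.11,0],[0.005,0.04,0.12,0.07],[0.01,0.08,0.12,0.14],[0.015,0.12,0.12,0.21],[0.02,0.16,0.12,0.28],[0.025,0.2,0.12,0.36],[0.03,0.24,0.12,0.44],[0.035,0.28,0.12,0.52],[0.04,0.32,0.12,0.6],[0.045,0.36,0.12,0.68],[0.05,0.4,0.12,0.76],[0.055,0.44,0.12,0.84],[0.06,0.48,0.12,0.92],[0.065,0.51,0.12,0.98],[0.068,0.53,0.12,1.01],[0.071,0.542,0.12,1.03],[0.0716,0.548,0.12,1.03]]'
python3 -m crank '[[0,0,0,0],[0,0,0,0],[0,0,-0.03,0],[0,0,-0.05,0],[0,0,-0.06,0],[0,0,-0.06,0],[0,0,-0.06,0]]'
python3 - <<'E'
from h import *
o=arm.get_obs();print(o["position"])
for n in("scene","top"):
    cv2.imwrite(f"pics/{n}2.png",arm.read_camera(n)[:,:,::-1])
s=cv2.imread("pics/scene2.png");cv2.imwrite("pics/s4.png",cv2.resize(s[240:440,140:390],None,fx=3,fy=3,interpolation=2))
E
```

```text
clock: 6.08
position: [0.5073, 0.3441, 0.141]
orientation: [-1.475, -2.773, 0.001]
ft_force: [0.7, -0.0, -1.1]
width: 0.035
grasp_force: 25.4
clock: 6.95
position: [0.5077, 0.3444, 0.0822]
orientation: [1.475, 2.773, 0.002]
ft_force: [0.9, 0.6, -1.3]
width: 0.0348
grasp_force: 25.4
[0.50773866 0.34437244 0.08217761]
```

View pics/s4.png

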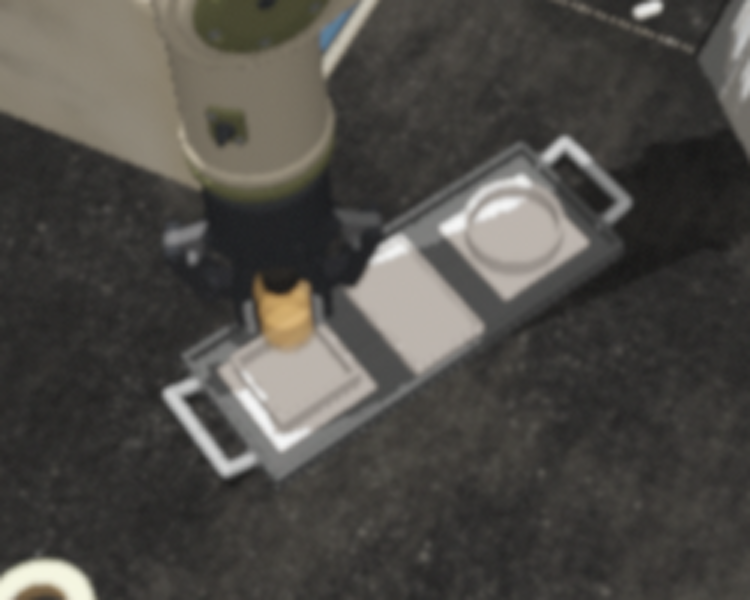

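The bottle hangs upright above the square well (rim centre at crop (298,377)), and the placing offsets look right. Lowering.

```bash
python3 -m crank '[[0,0,-0.02,0],[0,0,-0.035,0],[0,0,-0.045,0],[0,0,-0.05,0],[0,0,-0.052,0],[0,0,-0.052,0],[0,0,-0.052,0]]'
```

```text
clock: 7.92
position: [0.5074, 0.3442, 0.0298]
orientation: [1.475, 2.774, 0.001]
ft_force: [-1.9, -1.0, 4.3]
width: 0.0348
grasp_force: 25.9
```

```bash
python3 -m crank '[[0,0,0,0],[0,0,0,0],[0,0,0,0],[0,0,0,0],[0,0,0.03,0],[0,0,0.06,0],[0,0,0.09,0],[0,0,0.13,0],[0,0,0.13,0]]' 0.6
python3 -m crank '[[0,-0.03,0,-0.08],[0,-0.07,0,-0.16],[0,-0.13,0,-0.3],[0,-0.19,0,-0.45],[0,-0.25,0,-0.6],[0,-0.31,0,-0.75],[0.005,-0.36,0,-0.9],[0.01,-0.4,0,-1.02],[0.02,-0.44,0,-1.02],[0.03,-0.48,0,-1.02],[0.05,-0.52,0,-1.02],[0.0755,-0.556,0,-1.02],[0.0755,-0.556,0,-1.02],[0.0755,-0.556,0,-1.02],[0.0755,-0.556,0,-1.02]]'
python3 - <<'E'
from h import *
o=arm.get_obs();print(o["position"]);r,_=cv2.Rodrigues(o["orientation"]);print("tool y angle",np.degrees(np.arctan2(r[1,1],r[0,1])))
for n in("scene","top"):
    cv2.imwrite(f"pics/{n}3.png",arm.read_camera(n)[:,:,::-1])
s=cv2.imread("pics/scene3.png");t=cv2.imread("pics/top3.png")
cv2.imwrite("pics/s5.png",np.hstack([cv2.resize(s[280:410,190:330],(400,371),interpolation=2),cv2.resize(s[120:250,280:420],(400,371),interpolation=2)]))
E
```

```text
clock: 9.05
position: [0.5086, 0.3455, 0.163]
orientation: [1.474, 2.771, 0.009]
ft_force: [-0.0, 0.0, -0.1]
width: 0.0683
grasp_force: 0.0
clock: 10.92
position: [0.5826, -0.2106, 0.1592]
orientation: [-2.64, -1.702, 0.0]
ft_force: [-0.1, 0.7, -0.6]
width: 0.0683
grasp_force: 0.0
[ 0.58260849 -0.21064829  0.15916688]
tool y angle -24.357008440508682
```

View pics/s5.png

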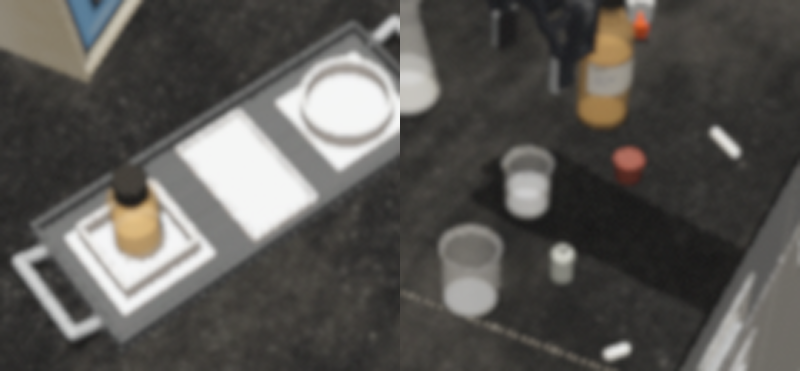

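The bottle stands upright in the square well (left crop (137,215)), and the small beaker stands free below the gripper (right crop (528,182)).

```bash
python3 -m crank '[[0,-0.002,-0.03,0],[0,-0.002,-0.06,0],[0,-0.002,-0.09,0],[0,-0.002,-0.12,0],[0,-0.002,-0.139,0],[0,-0.002,-0.139,0],[0,-0.002,-0.139,0]]' 1 20
python3 -m crank '[[0,0,0,0],[0,0,0,0],[0,0,0,0],[0,0,0,0],[0,0,0,0],[0,0,0,0],[0,0,0,0],[0,0,0,0]]' -1 20
```

```text
clock: 11.9
position: [0.5837, -0.2142, 0.0216]
orientation: [2.64, 1.7, 0.002]
ft_force: [0.4, 0.4, -0.3]
width: 0.0856
grasp_force: 0.0
clock: 12.9
position: [0.5833, -0.2142, 0.0211]
orientation: [2.641, 1.7, 0.001]
ft_force: [-0.9, -0.3, 5.8]
width: 0.0419
grasp_force: 19.7
```

```bash
python3 -m crank '[[0,0,0.02,0],[0,0,0.04,0],[0,0,0.07,0],[0,0,0.1,0],[0,0,0.12,0],[0,0.01,0.12,0.03],[-0.01,0.03,0.12,0.08],[-0.02,0.06,0.12,0.14],[-0.035,0.09,0.12,0.2],[-0.05,0.12,0.12,0.26],[-0.065,0.155,0.12,0.32],[-0.08,0.19,0.12,0.38],[-0.095,0.225,0.12,0.44],[-0.11,0.26,0.12,0.5],[-0.122,0.295,0.12,0.56],[-0.132,0.325,0.12,0.62],[-0.142,0.352,0.12,0.68],[-0.15,0.372,0.12,0.72],[-0.154,0.383,0.12,0.75],[-0.154,0.386,0.12,0.75]]'
python3 -m crank '[[0,0,0,0],[0,0,0,0],[0,0,-0.03,0],[0,0,-0.05,0],[0,0,-0.06,0],[0,0,-0.06,0],[0,0,-0.06,0]]'
python3 - <<'E'
from h import *
for n in("scene","top"):
    cv2.imwrite(f"pics/{n}4.png",arm.read_camera(n)[:,:,::-1])
s=cv2.imread("pics/scene4.png");cv2.imwrite("pics/s6.png",cv2.resize(s[230:390,230:390],None,fx=3.7,fy=3.7,interpolation=2))
E
```

```text
clock: 15.4
position: [0.4288, 0.1722, 0.1402]
orientation: [-1.834, -2.55, 0.0]
ft_force: [0.7, 0.1, -0.2]
width: 0.042
grasp_force: 20.4
clock: 16.27
position: [0.4294, 0.1721, 0.081]
orientation: [1.835, 2.549, 0.001]
ft_force: [0.2, 0.6, -1.0]
width: 0.0419
grasp_force: 20.4
```

View pics/s6.png

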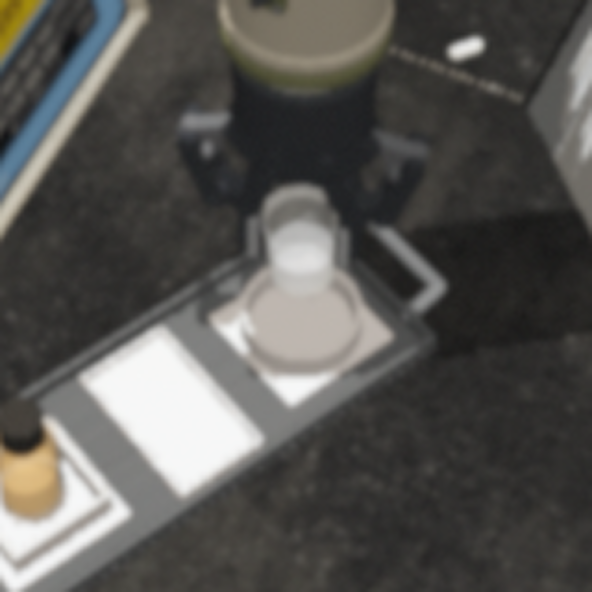

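The beaker hangs upright at crop (300,240), centred over the round well at (300,320). Lowering.

```bash
python3 -m crank '[[0,0,-0.02,0],[0,0,-0.035,0],[0,0,-0.045,0],[0,0,-0.049,0],[0,0,-0.0515,0],[0,0,-0.0515,0],[0,0,-0.0515,0]]'
```

```text
clock: 17.25
position: [0.429, 0.1721, 0.0291]
orientation: [1.835, 2.55, 0.001]
ft_force: [-1.2, -0.4, 2.9]
width: 0.042
grasp_force: 20.7
```

```bash
python3 -m crank '[[0,0,0,0],[0,0,0,0],[0,0,0,0],[0,0,0,0],[0,0,0.03,0],[0,0,0.06,0],[0,0,0.09,0],[0,0,0.13,0],[0,0,0.13,0]]' 0.6
python3 -m crank '[[0.03,-0.03,0,0.07],[0.05,-0.08,0,0.14],[0.06,-0.13,0,0.21],[0.06,-0.18,0,0.28],[0.06,-0.23,0,0.35],[0.06,-0.28,0,0.42],[0.06,-0.33,0,0.49],[0.05,-0.38,0,0.56],[0.05,-0.43,0,0.63],[0.04,-0.48,0,0.68],[0.03,-0.52,0,0.68],[0.02,-0.5495,0,0.68],[0.02,-0.5495,0,0.68],[0.02,-0.5495,0,0.68],[0.02,-0.5495,-0.05,0.68],[0.02,-0.5495,-0.05,0.68],[0.02,-0.5495,-0.05,0.68]]' -0.2
python3 - <<'E'
from h import *
o=arm.get_obs();r,_=cv2.Rodrigues(o["orientation"]);print("tool y angle",np.degrees(np.arctan2(r[1,1],r[0,1])),o["joint_pos"].round(2))
for n in("scene","top"):
    cv2.imwrite(f"pics/{n}5.png",arm.read_camera(n)[:,:,::-1])
s=cv2.imread("pics/scene5.png");t=cv2.imread("pics/top5.png")
cv2.imwrite("pics/s7.png",np.hstack([cv2.resize(s[260:400,200:350],(400,373),interpolation=2),cv2.resize(s[120:220,340:447],(400,373),interpolation=2)]))
# bar axis from unobstructed first scene picture
s=cv2.imread("pics/scene0.png");m=s.min(2)>140
for c,w,a,A in blobs(m[155:185,380:405],(380,155),12):
    c4=cv2.boxPoints((tuple(c),w,a));i=np.argsort([np.linalg.norm(c4[k]-c4[(k+1)%4]) for k in range(4)])[0]
    p=plane("scene",(c4[i]+c4[(i+1)%4])/2,.005);q=plane("scene",(c4[(i+2)%4]+c4[(i+3)%4])/2,.005);d=p-q
    print("bar scene",plane("scene",c,.005),np.linalg.norm(d),np.degrees(np.arctan2(d[1],d[0])))
E
```

```text
clock: 18.38
position: [0.4306, 0.1728, 0.1616]
orientation: [1.833, 2.547, 0.007]
ft_force: [0.5, 0.2, -0.2]
width: 0.0684
grasp_force: 0.0
clock: 20.5
position: [0.4498, -0.3768, 0.11]
orientation: [0.877, 3.016, 0.0]
ft_force: [0.1, -0.8, 0.8]
width: 0.0341
grasp_force: 0.0
tool y angle 57.55939755582721 [ 1.01  0.43 -0.47  1.62  0.21  1.14  1.49]
bar scene [ 0.44995877 -0.38095159  0.005     ] 0.04115441290161034 -33.61147350313659
```

View pics/s7.png

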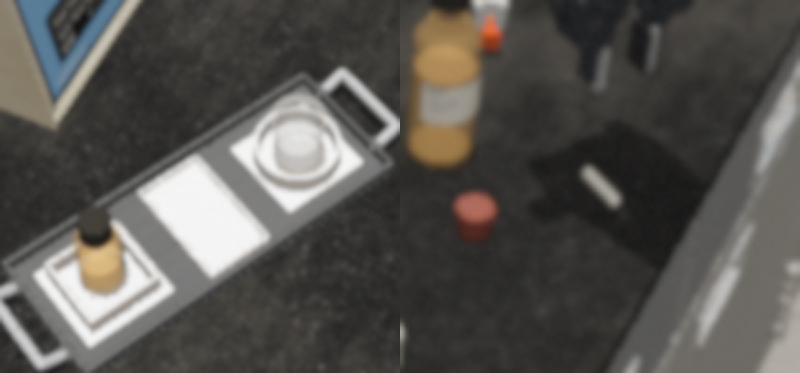

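The beaker stands upright in the round well (left crop (297,145)), and the long bar lies in the gripper's shadow (right crop (602,187)).

```bash
python3 -m crank '[[0,-0.002,-0.03,-0.01],[0,-0.002,-0.06,-0.01],[0,-0.002,-0.085,-0.01],[0,-0.002,-0.1,-0.01],[0,-0.002,-0.106,-0.01],[0,-0.002,-0.106,-0.01],[0,-0.002,-0.106,-0.01],[0,-0.002,-0.106,-0.01]]'
python3 -m crank '[[0,0,0,0],[0,0,0,0],[0,0,0,0],[0,0,0,0],[0,0,0,0],[0,0,0,0]]' -1 25
```

```text
clock: 21.6
position: [0.4493, -0.3799, 0.0036]
orientation: [0.895, 3.01, -0.001]
ft_force: [-0.4, -0.7, -0.7]
width: 0.0344
grasp_force: 0.0
clock: 22.35
position: [0.449, -0.3797, 0.0031]
orientation: [0.895, 3.011, -0.001]
ft_force: [-1.5, 1.4, 6.3]
width: 0.0071
grasp_force: 27.2
```

```bash
python3 -m crank '[[0,0,0.02,0],[0,0,0.05,0],[0,0,0.09,0],[0,0.01,0.12,0],[0.01,0.04,0.14,0],[0.02,0.08,0.14,0],[0.03,0.12,0.14,0],[0.04,0.16,0.14,0],[0.045,0.2,0.14,0.02],[0.05,0.24,0.14,0.04],[0.05,0.28,0.14,0.06],[0.05,0.32,0.14,0.08],[0.05,0.36,0.14,0.1],[0.05,0.4,0.14,0.12],[0.045,0.44,0.14,0.14],[0.04,0.48,0.14,0.15],[0.035,0.52,0.14,0.15],[0.03,0.56,0.14,0.15],[0.025,0.6,0.14,0.15],[0.02,0.638,0.14,0.15]]'
python3 -m crank '[[0,0,0,0],[0,0,0,0],[0,0,-0.03,0],[0,0,-0.06,0],[0,0,-0.08,0],[0,0,-0.08,0],[0,0,-0.08,0]]'
python3 - <<'E'
from h import *
o=arm.get_obs();r,_=cv2.Rodrigues(o["orientation"]);print("tool y angle",np.degrees(np.arctan2(r[1,1],r[0,1])))
for n in("scene","top"):
    cv2.imwrite(f"pics/{n}6.png",arm.read_camera(n)[:,:,::-1])
s=cv2.imread("pics/scene6.png");cv2.imwrite("pics/s8.png",cv2.resize(s[270:410,190:350],None,fx=4,fy=4,interpolation=2))
E
```

```text
clock: 24.85
position: [0.4686, 0.2598, 0.1439]
orientation: [0.666, 3.069, 0.0]
ft_force: [0.8, 0.2, 0.5]
width: 0.0069
grasp_force: 26.5
clock: 25.72
position: [0.4695, 0.2586, 0.0638]
orientation: [0.667, 3.069, 0.001]
ft_force: [0.5, 0.3, -0.2]
width: 0.0067
grasp_force: 26.5
tool y angle 65.47163288631664
```

View pics/s8.png

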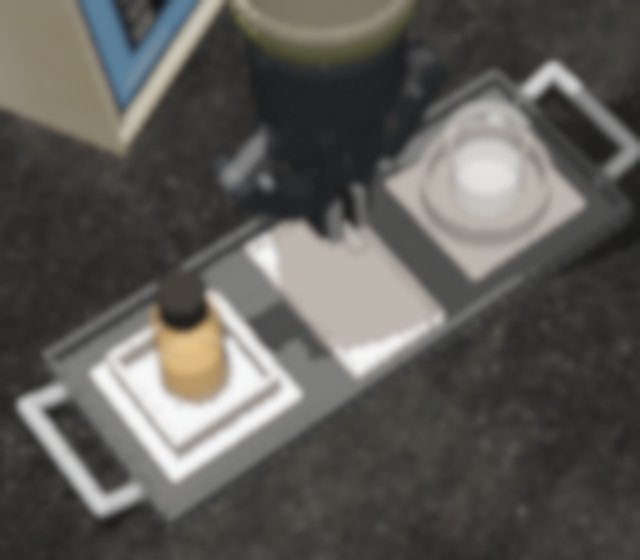

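The bar is held over the dish (crop (350,290)), with the knuckles clear of the bottle and beaker. Lowering.

```bash
python3 -m crank '[[0,0,-0.02,0],[0,0,-0.035,0],[0,0,-0.045,0],[0,0,-0.05,0],[0,0,-0.052,0],[0,0,-0.052,0],[0,0,-0.052,0]]'
python3 -m crank '[[0,0,0,0],[0,0,0,0],[0,0,0,0],[0,0,0.02,0],[0,0,0.05,0],[0,0,0.09,0],[0,0,0.14,0],[0,0,0.14,0]]' -0.65
python3 -m crank '[[0,-0.05,0,0],[0,-0.1,0,0],[0,-0.15,0,0],[0,-0.2,0,0],[0,-0.25,0,0],[0,-0.3,0,0],[0,-0.35,0,0],[0,-0.35,0,0],[0,-0.35,0,0],[0,-0.35,0,0]]'
python3 - <<'E'
from h import *
for n in("scene","top"):
    cv2.imwrite(f"pics/{n}7.png",arm.read_camera(n)[:,:,::-1])
s=cv2.imread("pics/scene7.png");t=cv2.imread("pics/top7.png")
cv2.imwrite("pics/s9.png",np.hstack([cv2.resize(s[270:410,190:350],(400,350),interpolation=2),cv2.resize(t[200:330,125:275],(400,350),interpolation=2)]))
E
```

```text
clock: 26.7
position: [0.4691, 0.2587, 0.0111]
orientation: [0.667, 3.07, 0.001]
ft_force: [-1.3, 0.7, 2.0]
width: 0.007
grasp_force: 26.8
clock: 27.7
position: [0.4708, 0.2604, 0.1563]
orientation: [0.665, 3.064, 0.008]
ft_force: [-0.3, -0.0, -0.3]
width: 0.0153
grasp_force: 0.0
clock: 28.95
position: [0.4689, -0.09, 0.1509]
orientation: [-0.663, -3.071, -0.0]
ft_force: [0.5, -0.5, -0.2]
width: 0.015
grasp_force: 0.0
```

View pics/s9.png

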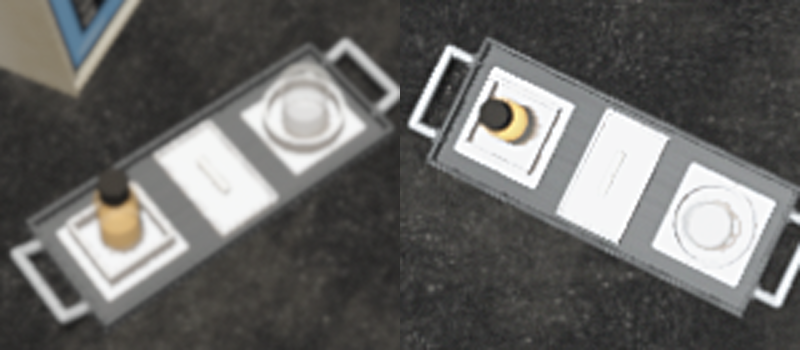

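View pics/top7.png

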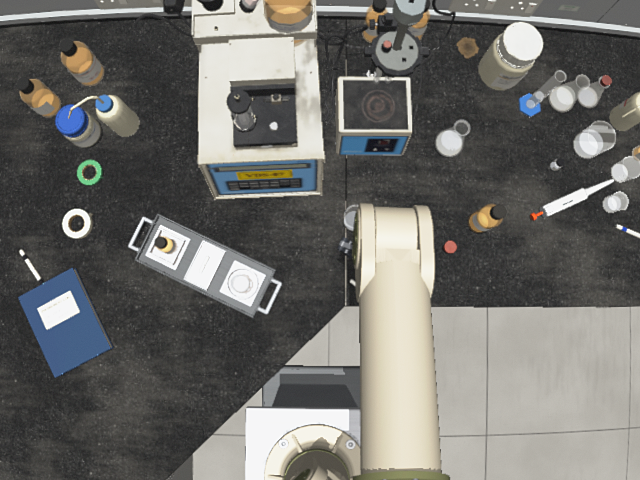

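The bottle stands in the square well, the beaker stands in the round well, and the bar lies along the dish at its middle (right crop (613,172)). The top view shows the red stopper and tall bottle at their first pixels. The arm covers the larger beaker and short bar, which it passed only well above. Everything is released.

```bash
python3 -c "
from plant import arm
print(arm.close_job())"
```

```text
the job is handed in; nothing more can be done
None
```

The caddy is packed and the job handed in at about 29 s: the short bottle stands in the square well, the smaller beaker in the round well, and the longer stir bar lies along the middle of the dish; the look-alikes were not touched, though the arm hid the larger beaker and shorter bar in the last picture.

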